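# Point out the faulty filter for the bench camera

### The arm

A 6-joint arm with a two-finger parallel gripper is mounted at the origin on the work surface. World frame = base frame: x ahead of the robot, y to its left, z up, the work surface at z = 0. Lengths are in m, angles in rad, forces in N, time in s.
With the tool pointing down it reaches from about 0.3 to 0.85 m from the base axis. Payload 4.2 kg.
Tool frame: the origin (TCP) lies at the very end of the fingers, on their centre line; the grasp point (between the pads) lies r.grip_point_offset behind it (r.grip_point_offset is the distance from the TCP to the grasp point, in m); z points along the fingers, y is the direction in which the jaws open and shut (so a half turn about z gives the same grasp; the last joint's range is limited). The gripper opens to 91 mm and grips with 3 to 60 N. Pads are 32 mm wide; open, the fingers measure 118 mm over their backs; the gripper's body (76 mm by 178 mm) begins 60 mm behind the grasp point.
Start: joints at [-1.254, 0.32, 1.565, -0, 1.257, -0.02], TCP at [0.19, -0.543, 0.214] pointing down, gripper open.
Joint ranges: [-3.11, 3.11], [-0.84, 2.01], [0.21, 2.61], [-1.34, 4.49], [0.05, 2.63], [-2.56, 2.56]. Speed limits (rad/s): [2.57, 2.57, 3.14, 3.14, 3.14, 3.14].

### API

Orientations are given as a unit quaternion [w, x, y, z].
In Python, from rig import r gives the robot as it stands. The module is installed in compiled form; this text tells all that it offers.
- The arm moves only by the shell command python3 -m crank 'ROWS' [FORCE]. ROWS is JSON, one flat list of numbers, 7 for each row, row after row: the shift along the tool's x, y, z in cm, then the turn, a rotation vector about the tool's x, y, z in rad, then the closure, from -1 (fully open) to 1 (shut). In form: [x, y, z, wx, wy, wz, hand, x, y, z, wx, wy, wz, hand, ...]. A call has 1 to 5 rows; each row shifts and turns the pose as measured when the row begins, along the tool's axes as they then stand; what a row does not reach is not made up. A row lasts 1/12 s, in which the tool goes at most 41.7 mm and 7.16 degrees, less where a joint would pass 70% of its speed; a pose out of reach is approached as far as the arm can. A call with a gripper value outside its range is refused whole. The fingers move at their own pace and stop on an object; FORCE is the grip in N (left out, the last holds). Time passes only in rows, so rows that do not move let the fingers close. It gives the time, the measured TCP pose, the force and the opening at its end, in the units of the state.
- r.read_state(): the state, without advancing time (a new reading comes with each control period).
- r.snapshot(name): name is "side" or "top" or "wrist"; returns a dict with "color" (384x512x3 uint8, red, green, blue), "K" (3x3 intrinsics, pixels), "world_to_cam" (4x4, takes a point from world to camera coordinates). Camera axes: x right, y up, looking along -z (the intrinsics and any distortion apply to the point x, -y, -z); pixel columns grow to the right and rows downward; lengths in m; the calibration is good to about 2 mm. A picture is of the moment at which its call begins. There is no depth.
- r.finish_job(): hands the job in, once; it reports no verdict.
The state is a dict: "t": time; "joints": joint angles; "dq": joint speeds; "joint_efforts": joint torques, N m; "tool_pos": TCP position; "ee_rot": TCP orientation; "wrist_force": force on the tool from outside, world axes, zero at the start; "torque": the same for the moment, N m; "gripper_width": finger opening in m.
Only numpy, scipy, OpenCV 4.12 (cv2) and the standard library are available. Lean on these libraries where they do the work, as an engineer would, in place of code of your own. Each camera call takes 0.05 s, during which the arm holds its last target.

### The job

Film a short clip that shows which filter failed its test: press the green record button, then point with the fingertips at the middle of the yellow-marked filter in the open chassis, about 3 cm above it, and stay there for at least two seconds, then press the red stop button and let it come back up. Do not touch or lift any of the three filters, do not point at the blue or black one, and leave the screwdriver and the brass adapter where they are.

Things in the scene. Friction and masses are not known exactly. Their poses are not given: they have to be found in the camera images.
- filter_yellow_top (a point): Middle of the top face of the yellow-marked filter (the one to point at): a loose bright aluminium box, 34 x 76 mm and 24 mm high, with a yellow patch on top and a yellow round cap on the connector at each end (120 mm long over the caps). The three filters lie side by side on the floor (4 mm thick) of the open aluminium chassis, about 72 mm from middle to middle, in any order; their tops are 28 mm above the bench. z is up, y runs along the filter.
- filter_blue_top (a point): Middle of the top face of the blue-marked filter (leave alone): a loose bright aluminium box, 34 x 76 mm and 24 mm high, with a blue patch on top and a blue round cap on the connector at each end (120 mm long over the caps). The three filters lie side by side on the floor (4 mm thick) of the open aluminium chassis, about 72 mm from middle to middle, in any order; their tops are 28 mm above the bench. z is up, y runs along the filter.
- filter_black_top (a point): Middle of the top face of the black-marked filter (leave alone): a loose bright aluminium box, 34 x 76 mm and 24 mm high, with a black patch on top and a black round cap on the connector at each end (120 mm long over the caps). The three filters lie side by side on the floor (4 mm thick) of the open aluminium chassis, about 72 mm from middle to middle, in any order; their tops are 28 mm above the bench. z is up, y runs along the filter.
- chassis: Open aluminium instrument chassis, fixed to the bench, 240 mm (its x) by 400 mm (its y), walls 55 mm high but only a 12 mm lip on its +x side. Origin: centre of its underside, on the bench. A black finned block, up to 62 mm above the bench, fills its +y half; the filters lie in the -y half, lengthwise along y.
- record_top (a point): Centre of the top of the round green record button (32 mm across), in a black housing on the grey control pad, fixed to the bench. Its top stands 38 mm above the bench when up (the pad is 16 mm thick). It is pressed straight down. Green and red may be either way round on the pad, 80 mm apart.
- record (a joint): How far the green record button is pressed, m: 0 is up, 0.006 fully down (about 5 N); it springs back. It counts as pressed beyond 0.004.
- stop_top (a point): Centre of the top of the round red stop button, the same kind as the green one.
- stop (a joint): How far the red stop button is pressed, m: 0 is up, 0.006 fully down (about 5 N); it springs back. It counts as pressed beyond 0.004.
- screwdriver_grip (a point): Middle of the handle of an orange-handled screwdriver, 190 mm long, loose on the bench on the far side of the control pad; a bystander.
- adapter: Small upright brass adapter with a steel neck, 22 mm across and 44 mm high, loose on the bench between the control pad and the chassis; a bystander. Origin: centre of its underside.
Things that resemble listed ones, but are neither listed nor needed, are in the scene too. Leave any turquoise look-alike of the part that bears filter_yellow_top alone.

How it is judged:
By the outcome, as a careful person would: the job done as asked, in the order asked, and still so for the second after the job is handed in, with the robot touching nothing.
It also fails if it takes over 48 s, if anything falls off the work surface, if the arm or the gripper's body presses on something with over 40 N, if the wrist force passes 120 N, or if a joint passes its speed limit or range.

## Working session

There is one attempt and no reset: what is moved stays moved. The work goes in short steps, Python scripts to look and compute and a shell command to move; the robot and the scene stay as the last step left them, time stands still between calls to the robot, and variables do not carry over. Pictures are saved under pics/ and viewed, and the job is handed in when it is done.

```bash
mkdir -p pics
cat > h.py <<'E'
from rig import r
import numpy as np, cv2
def snap(n,f):
    s=r.snapshot(n); cv2.imwrite('pics/'+f,s['color'][:,:,::-1]); return s
def ray(s,u,v,z):
    K=np.array(s['K']);T=np.array(s['world_to_cam'])
    d=np.linalg.inv(K)@[u,v,1]; d=np.array([d[0],-d[1],-d[2]])
    R=T[:3,:3];c=-R.T@T[:3,3];d=R.T@d
    return c+d*(z-c[2])/d[2]
E
python3 - <<'E'
from h import *
for n in ('top','side','wrist'):
    s=snap(n,n+'0.png')
print(s.keys()); print(r.read_state())
E
```

```text
dict_keys(['color', 'K', 'world_to_cam'])
{'t': 0.15, 'joints': array([-1.25402059e+00,  3.20170934e-01,  1.56535487e+00, -2.32397813e-06,
        1.25743804e+00, -2.00109772e-02]), 'dq': array([ 0.00187429, -0.001184  , -0.00110842, -0.00036571, -0.0010496 ,
        0.00060591]), 'joint_efforts': array([ 4.39116011e-04, -4.12773621e+01, -2.32153040e+01,  7.28572486e-02,
        4.33594943e-02, -9.79089168e-05]), 'tool_pos': array([ 0.18989021, -0.5423453 ,  0.21331562]), 'ee_rot': array([-6.77897122e-04,  9.85855019e-01,  1.67598962e-01, -1.02450212e-04]), 'wrist_force': array([-0.15201919,  0.52661857, -0.02572586]), 'torque': array([-0.02563903,  0.01642715,  0.00403219]), 'gripper_width': 0.09116981887301884}
```

View pics/top0.png

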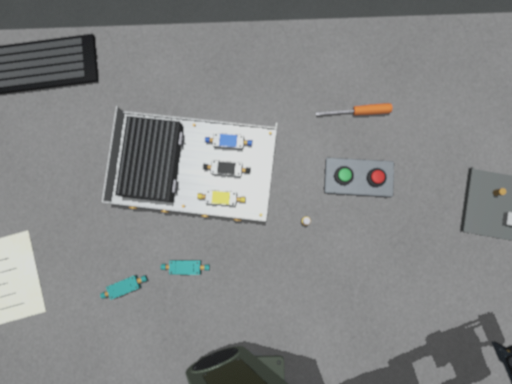

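View pics/side0.png

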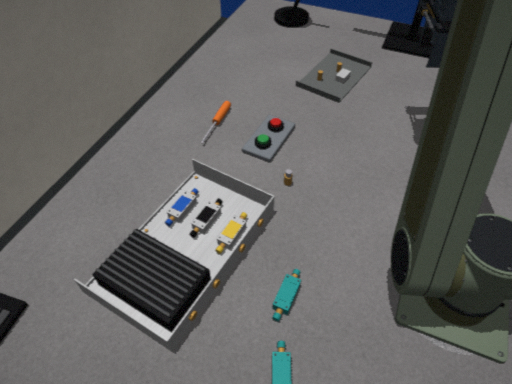

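View pics/wrist0.png

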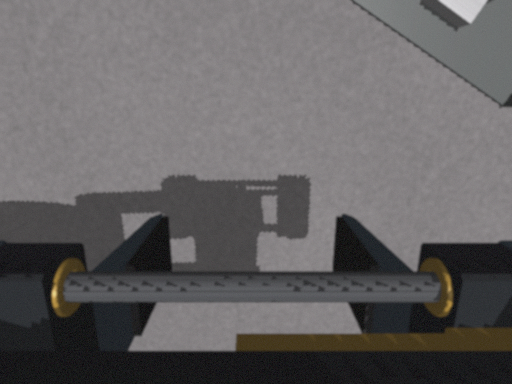

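The top view shows green at about (344,175), red at (377,177), the yellow filter at (221,198), the adapter at (306,221) and the turquoise decoys at (185,267) and (124,287). I'll measure these next.

```bash
cat > m.py <<'E'
from h import *
def blobs(s,lo,hi,lo2=None,hi2=None,mn=6):
    hsv=cv2.cvtColor(s['color'],cv2.COLOR_RGB2HSV)
    m=cv2.inRange(hsv,lo,hi)
    if lo2: m|=cv2.inRange(hsv,lo2,hi2)
    n,l,st,c=cv2.connectedComponentsWithStats(m)
    return [(c[i].round(1),st[i].tolist()) for i in range(1,n) if st[i,4]>=mn]
C={'green':((55,110,60),(80,255,255),None,None,.038),'red':((0,170,80),(4,255,255),(172,150,80),(180,255,255),.038),
'yellow':((22,130,120),(33,255,255),None,None,.028),'blue':((105,130,80),(120,255,255),None,None,.028)}
E
python3 - <<'E'
from m import *
for n in ('top','side'):
    s=r.snapshot(n)
    for k,(a,b,c,d,z) in C.items():
        for p,st in blobs(s,a,b,c,d): print(n,k,p,st,ray(s,*p,z).round(4))
    if n=='top':
        for nm,u,v,z in [('adapter',306,221,.04),('chas',118,108,.055),('chas',276,126,.055),('chas',267,220,.012),('chas',105,203,.055),('pad',327,159,.016),('pad',393,162,.016),('pad',391,196,.016),('pad',325,192,.016),('blacktop',227,169,.028)]: print(nm,ray(s,u,v,z).round(3))
E
python3 -c "
import cv2
for n,b in(('top',(100,90,310,140)),('side',(80,90,240,240))):
  i=cv2.imread(f'pics/{n}0.png');x,y,w,h=b
  cv2.imwrite(f'pics/{n}0z.png',cv2.resize(i[y:y+h,x:x+w],None,fx=2.5,fy=2.5,interpolation=cv2.INTER_CUBIC))"
```

```text
top green [348.4 174.8] [345, 169, 6, 12, 25] [ 0.5369 -0.2702  0.038 ]
adapter [ 0.427 -0.164  0.04 ]
chas [0.713 0.291 0.055]
chas [ 0.658 -0.097  0.055]
chas [ 0.432 -0.07   0.012]
chas [0.479 0.319 0.055]
pad [ 0.581 -0.223  0.016]
pad [ 0.57  -0.386  0.016]
pad [ 0.485 -0.377  0.016]
pad [ 0.498 -0.216  0.016]
blacktop [0.559 0.026 0.028]
side green [262.5 138.4] [257, 135, 12, 8, 78] [ 0.5365 -0.257   0.038 ]
side red [275.3 121.9] [270, 119, 12, 7, 64] [ 0.5295 -0.3358  0.038 ]
side yellow [243.5 214.6] [241, 213, 6, 5, 19] [ 0.4803 -0.0046  0.028 ]
side yellow [231.3 228.9] [222, 221, 19, 17, 186] [0.4892 0.0438 0.028 ]
side yellow [219.3 248.3] [216, 246, 7, 6, 25] [0.4912 0.1013 0.028 ]
side blue [229.4   6.4] [221, 0, 24, 18, 267] [ 0.9673 -0.9459  0.028 ]
side blue [291.5   0. ] [289, 0, 6, 1, 6] [ 0.7543 -1.0987  0.028 ]
side blue [371.7   7.5] [300, 0, 118, 23, 1509] [ 0.4336 -1.1625  0.028 ]
side blue [422.9  21.5] [422, 18, 3, 8, 13] [ 0.2271 -1.1248  0.028 ]
side blue [195.1 190.7] [193, 189, 5, 5, 13] [ 0.6209 -0.0244  0.028 ]
side blue [181.2 203.2] [172, 196, 19, 15, 150] [0.6327 0.0238 0.028 ]
side blue [168.6 221.5] [166, 219, 6, 6, 24] [0.6322 0.0829 0.028 ]
```

View pics/top0z.png

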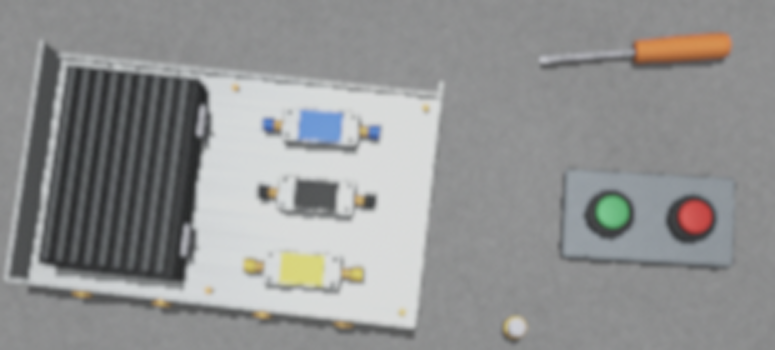

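Run:
```python
from m import *
print(r.grip_point_offset)
s=r.snapshot('top')
T=np.array(s['world_to_cam']);print('cam',(-T[:3,:3].T@T[:3,3]).round(3))
for k,a,b,z in [('green',(50,70,60),(85,255,255),.038),('red',(0,120,80),(6,255,255),.038),('red2',(168,120,80),(180,255,255),.038),('yellow',(22,80,100),(35,255,255),.028),('blue',(100,80,80),(125,255,255),.028)]:
    for p,st in blobs(s,a,b): print(k,p,st,ray(s,*p,z).round(4))
p=r.read_state(); from scipy.spatial.transform import Rotation as R
q=p['ee_rot'];print(R.from_quat([q[1],q[2],q[3],q[0]]).as_matrix().round(3))
```

```text
0.0188
cam [ 0.406 -0.07   0.986]
green [344.5 174.4] [338, 168, 14, 14, 161] [ 0.5381 -0.2608  0.038 ]
red [377.5 176.4] [371, 170, 14, 14, 154] [ 0.5314 -0.3401  0.038 ]
yellow [220.3 197.2] [213, 192, 16, 12, 165] [0.4895 0.0434 0.028 ]
yellow [199.9 195.9] [198, 194, 5, 5, 22] [0.4938 0.0939 0.028 ]
yellow [241.2 199.2] [237, 197, 8, 5, 28] [ 0.4835 -0.0081  0.028 ]
yellow [202.2 266.8] [201, 266, 3, 3, 6] [0.3208 0.0892 0.028 ]
blue [227.9 140.1] [220, 135, 17, 12, 173] [0.6322 0.023  0.028 ]
blue [207.  139.7] [206, 138, 3, 5, 13] [0.6345 0.0754 0.028 ]
blue [249.4 142.7] [248, 141, 4, 5, 17] [ 0.6243 -0.0306  0.028 ]
[[ 0.944  0.33  -0.   ]
 [ 0.33  -0.944  0.001]
 [ 0.    -0.001 -1.   ]]
```

```bash
python3 -m crank '[3.5,-1.2,0,0,0,0,1,3.5,-1.2,0,0,0,0,1,3.5,-1.2,0,0,0,0,1,3.5,-1.2,0,0,0,0,1,3.5,-1.2,0,0,0,0,1]' 10
cat > d.py <<'E'
import sys
from h import *
from scipy.spatial.transform import Rotation as R
p=r.read_state();q=p['ee_rot'];M=R.from_quat([q[1],q[2],q[3],q[0]])
t=np.array([float(v) for v in sys.argv[1:4]])
print('t',p['t'],'pos',p['tool_pos'].round(4),'F',p['wrist_force'].round(1),'w',round(p['gripper_width'],4))
print('to go tool cm',(M.inv().apply(t-p['tool_pos'])*100).round(2)); print('zaxis',M.as_matrix()[:,2].round(3),'turn to vertical (tool)',M.inv().apply(np.cross(M.as_matrix()[:,2],[0,0,-1])).round(3))
E
python3 d.py .538 -.260 .08
```

```text
t: 0.72
tool_pos: [0.3348, -0.4299, 0.2123]
ee_rot: [0.001, 0.987, 0.161, -0.001]
wrist_force: [1.4, -1.9, 0.4]
gripper_width: 0.0608
t 0.7167 pos [ 0.3348 -0.4299  0.2123] F [ 1.4 -1.9  0.4] w 0.0608
to go tool cm [24.71 -9.66 13.15]
zaxis [-0.003 -0.002 -1.   ] turn to vertical (tool) [ 0.001  0.003 -0.   ]
```

```bash
python3 -m crank '[3.8,-1.5,1,0,0,0,1,3.8,-1.5,1,0,0,0,1,3.8,-1.5,1,0,0,0,1,3.8,-1.5,1,0,0,0,1,3.8,-1.5,1,0,0,0,1]'; python3 d.py .538 -.260 .08
```

```text
t: 1.13
tool_pos: [0.4912, -0.2996, 0.1653]
ee_rot: [0.004, 0.987, 0.16, 0.001]
wrist_force: [0.4, -0.5, -0.2]
gripper_width: 0.0274
t 1.1333 pos [ 0.4912 -0.2996  0.1653] F [ 0.4 -0.5 -0.2] w 0.0274
to go tool cm [ 5.69 -2.35  8.51]
zaxis [ 0.003 -0.008 -1.   ] turn to vertical (tool) [ 0.009 -0.    -0.   ]
```

```bash
python3 -m crank '[2.5,-1,2,0.005,0,0,1,2,-0.8,2,0.005,0,0,1,1,-0.4,2,0,0,0,1,0,0,1.5,0,0,0,1,0,0,0,0,0,0,1]'; python3 d.py .538 -.260 .08
```

```text
t: 1.55
tool_pos: [0.5454, -0.2517, 0.0857]
ee_rot: [-0.001, 0.986, 0.166, 0.001]
wrist_force: [0.2, -0.2, -0.2]
gripper_width: 0.0004
t 1.55 pos [ 0.5454 -0.2517  0.0857] F [ 0.2 -0.2 -0.2] w 0.0004
to go tool cm [-0.97  0.54  0.57]
zaxis [ 0.002  0.003 -1.   ] turn to vertical (tool) [-0.002 -0.003  0.   ]
```

```bash
python3 -m crank '[-1,0.5,0.6,0,0,0,1,0,0,0,0,0,0,1]'; python3 d.py .538 -.260 .045
python3 - <<'E'
from h import *
s=snap('side','side1.png'); i=cv2.imread('pics/side1.png')[70:220,180:340]
a=cv2.resize(i,None,fx=2.5,fy=2.5)
snap('wrist','w1.png'); b=cv2.resize(cv2.imread('pics/w1.png'),(375,375))
cv2.imwrite('pics/c1.png',cv2.hconcat([a,b]))
E
```

```text
t: 1.72
tool_pos: [0.537, -0.2599, 0.0791]
ee_rot: [-0.002, 0.986, 0.166, 0.001]
wrist_force: [-0.3, -0.1, -0.0]
gripper_width: 0.0006
t 1.7167 pos [ 0.537  -0.2599  0.0791] F [-0.3 -0.1 -0. ] w 0.0006
to go tool cm [0.08 0.05 3.41]
zaxis [ 0.001  0.003 -1.   ] turn to vertical (tool) [-0.003 -0.002  0.   ]
```

View pics/c1.png

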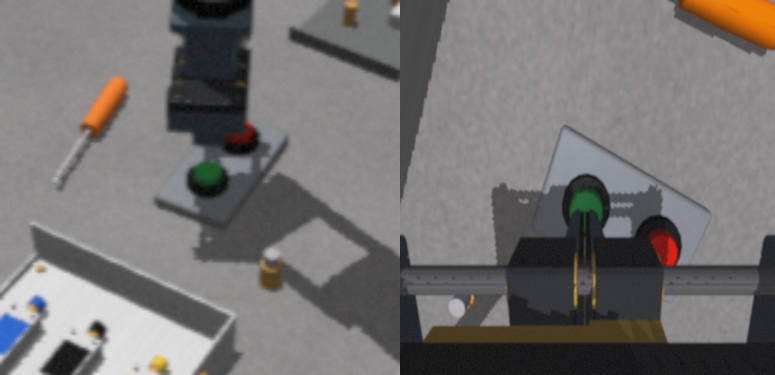

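The closed fingertips sit directly above the green button in both views. Now I'll descend.

```bash
python3 -m crank '[0.1,0,1.8,0,0,0,1,0,0,1.5,0,0,0,1,0,0,0,0,0,0,1]'; python3 d.py .538 -.260 .033
```

```text
t: 2.07
tool_pos: [0.5421, -0.2632, 0.0522]
ee_rot: [0.002, 0.986, 0.164, 0.007]
wrist_force: [0.2, -0.3, -0.2]
gripper_width: 0.0006
t 2.0667 pos [ 0.5421 -0.2632  0.0522] F [ 0.2 -0.3 -0.2] w 0.0006
to go tool cm [-0.31 -0.45  1.91]
zaxis [ 0.015 -0.003 -1.   ] turn to vertical (tool) [ 0.007 -0.013  0.   ]
```

```bash
python3 -m crank '[0,0,0.4,0,0,0,1,0,0,0.4,0,0,0,1,0,0,0.3,0,0,0,1]'; python3 d.py .538 -.260 .033
```

```text
t: 2.32
tool_pos: [0.5438, -0.2653, 0.0444]
ee_rot: [0.004, 0.987, 0.163, 0.01]
wrist_force: [0.6, -0.2, 0.1]
gripper_width: 0.0005
t 2.3167 pos [ 0.5438 -0.2653  0.0444] F [ 0.6 -0.2  0.1] w 0.0005
to go tool cm [-0.4  -0.71  1.13]
zaxis [ 0.021 -0.005 -1.   ] turn to vertical (tool) [ 0.012 -0.018 -0.   ]
```

Fast rows drift sideways, so I'll correct this before contact.

```bash
python3 -m crank '[-0.4,-0.6,0,0.012,-0.018,0,1,0,0,0,0,0,0,1]'; python3 d.py .538 -.260 .033
```

```text
t: 2.48
tool_pos: [0.5376, -0.261, 0.0449]
ee_rot: [-0.0, 0.987, 0.163, -0.0]
wrist_force: [0.4, 0.2, -0.4]
gripper_width: 0.0007
t 2.4833 pos [ 0.5376 -0.261   0.0449] F [ 0.4  0.2 -0.4] w 0.0007
to go tool cm [ 0.07 -0.08  1.19]
zaxis [-0.001  0.    -1.   ] turn to vertical (tool) [-0.001  0.001  0.   ]
```

```bash
python3 -m crank '[0,-0.1,0.5,0,0,0,1,0,0,0.4,0,0,0,1]'; python3 d.py .538 -.260 .033
```

```text
t: 2.65
tool_pos: [0.5382, -0.2602, 0.037]
ee_rot: [0.001, 0.987, 0.163, 0.001]
wrist_force: [-0.4, 0.2, 2.5]
gripper_width: 0.0006
t 2.65 pos [ 0.5382 -0.2602  0.037 ] F [-0.4  0.2  2.5] w 0.0006
to go tool cm [-0.01 -0.02  0.4 ]
zaxis [ 0.001 -0.001 -1.   ] turn to vertical (tool) [ 0.001 -0.001  0.   ]
```

```bash
python3 -m crank '[0,0,0.3,0,0,0,1,0,0,0.2,0,0,0,1]'; python3 d.py .538 -.260 .033
```

```text
t: 2.82
tool_pos: [0.5382, -0.2602, 0.0321]
ee_rot: [0.001, 0.987, 0.163, 0.001]
wrist_force: [-2.7, 2.3, 17.7]
gripper_width: 0.0005
t 2.8167 pos [ 0.5382 -0.2602  0.0321] F [-2.7  2.3 17.7] w 0.0005
to go tool cm [-0.02 -0.03 -0.09]
zaxis [ 0.001 -0.002 -1.   ] turn to vertical (tool) [ 0.002 -0.001 -0.   ]
```

The button is fully down: the tip is at 32 mm and the force has risen to the stop. Next I'll raise and go to the yellow filter.

```bash
python3 -m crank '[0,0,0,0,0,0,1,0,0,-1,0,0,0,1,0,0,-2,0,0,0,1,0,0,-3,0,0,0,1,0,0,-3,0,0,0,1]'; python3 d.py .489 .043 .12
```

```text
t: 3.23
tool_pos: [0.5345, -0.258, 0.1192]
ee_rot: [-0.004, 0.987, 0.163, -0.005]
wrist_force: [-0.0, -0.1, 0.1]
gripper_width: 0.0003
t 3.2333 pos [ 0.5345 -0.258   0.1192] F [-0.  -0.1  0.1] w 0.0003
to go tool cm [  5.38 -29.97   0.13]
zaxis [-0.012  0.005 -1.   ] turn to vertical (tool) [-0.009  0.009 -0.   ]
```

```bash
python3 -m crank '[0.7,-3.9,-0.3,-0.009,0.009,0,1,0.7,-3.9,0,0,0,0,1,0.7,-3.9,0,0,0,0,1,0.7,-3.9,0,0,0,0,1,0.7,-3.9,0,0,0,0,1]'; python3 d.py .489 .043 .10
```

```text
t: 3.65
tool_pos: [0.5124, -0.0656, 0.1311]
ee_rot: [0.007, 0.988, 0.157, 0.011]
wrist_force: [1.4, 0.6, 0.8]
gripper_width: 0.0005
t 3.65 pos [ 0.5124 -0.0656  0.1311] F [1.4 0.6 0.8] w 0.0005
to go tool cm [  1.08 -11.1    2.94]
zaxis [ 0.023 -0.011 -1.   ] turn to vertical (tool) [ 0.017 -0.019  0.   ]
```

```bash
python3 -m crank '[0.4,-3.5,0.5,0.017,-0.019,0,1,0.4,-3.5,0.5,0,0,0,1,0.2,-2.0,0.5,0,0,0,1,0,-0.5,0.5,0,0,0,1,0,0,0,0,0,0,1]'; python3 d.py .489 .043 .08
```

```text
t: 4.07
tool_pos: [0.4896, 0.0388, 0.1125]
ee_rot: [-0.001, 0.987, 0.16, 0.001]
wrist_force: [0.1, -0.5, -0.1]
gripper_width: 0.0004
t 4.0667 pos [0.4896 0.0388 0.1125] F [ 0.1 -0.5 -0.1] w 0.0004
to go tool cm [ 0.07 -0.41  3.25]
zaxis [ 0.002  0.002 -1.   ] turn to vertical (tool) [-0.002 -0.002 -0.   ]
```

```bash
python3 -m crank '[0.1,-0.4,1,0,0,0,1,0,0,1,0,0,0,1,0,0,1,0,0,0,1,0,0,0.8,0,0,0,1,0,0,0,0,0,0,1]'; python3 d.py .489 .043 .058
```

```text
t: 4.48
tool_pos: [0.4917, 0.0397, 0.0724]
ee_rot: [-0.0, 0.987, 0.159, 0.003]
wrist_force: [0.1, -0.1, 0.7]
gripper_width: 0.0006
t 4.4833 pos [0.4917 0.0397 0.0724] F [ 0.1 -0.1  0.7] w 0.0006
to go tool cm [-0.16 -0.4   1.44]
zaxis [ 0.005  0.001 -1.   ] turn to vertical (tool) [ 0.001 -0.005  0.   ]
```

```bash
python3 -m crank '[-0.2,-0.4,0.5,0,-0.005,0,1,0,0,0.5,0,0,0,1,0,0,0.3,0,0,0,1,0,0,0,0,0,0,1]'; python3 d.py .489 .043 .058
```

```text
t: 4.82
tool_pos: [0.4891, 0.0412, 0.058]
ee_rot: [0.0, 0.988, 0.157, 0.0]
wrist_force: [0.2, 0.5, 0.4]
gripper_width: 0.0007
t 4.8167 pos [0.4891 0.0412 0.058 ] F [0.2 0.5 0.4] w 0.0007
to go tool cm [ 0.05 -0.18  0.  ]
zaxis [ 0.    -0.001 -1.   ] turn to vertical (tool) [ 0.001  0.    -0.   ]
```

```bash
python3 -m crank '[0.05,-0.2,0,0,0,0,1,0,0,0,0,0,0,1,0,0,0,0,0,0,1]'; python3 d.py .489 .043 .058
python3 - <<'E'
from h import *
s=snap('side','side2.png'); i=cv2.imread('pics/side2.png')[140:290,140:300]
a=cv2.resize(i,None,fx=2.5,fy=2.5)
snap('wrist','w2.png'); b=cv2.resize(cv2.imread('pics/w2.png'),(375,375))
cv2.imwrite('pics/c2.png',cv2.hconcat([a,b]))
E
```

```text
t: 5.07
tool_pos: [0.4894, 0.0433, 0.0583]
ee_rot: [0.001, 0.988, 0.157, 0.0]
wrist_force: [-0.5, 1.0, -0.1]
gripper_width: 0.0003
t 5.0667 pos [0.4894 0.0433 0.0583] F [-0.5  1.  -0.1] w 0.0003
to go tool cm [-0.05  0.02  0.03]
zaxis [ 0.001 -0.001 -1.   ] turn to vertical (tool) [ 0.001 -0.001 -0.   ]
```

View pics/c2.png

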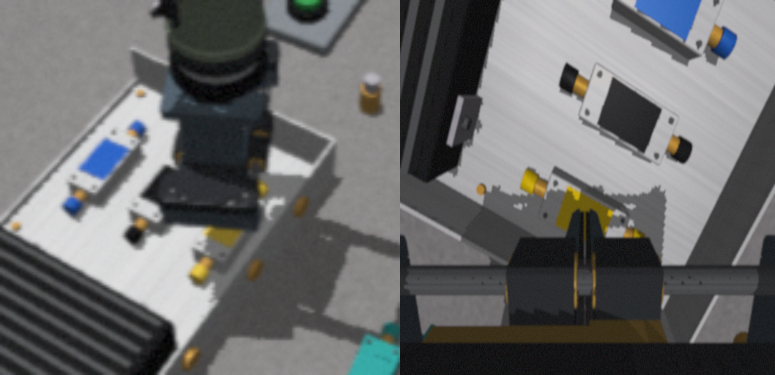

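The fingertips are over the yellow patch. Now I'll hold there.

```bash
python3 -m crank '[0,0,0,0,0,0,1,0,0,0,0,0,0,1,0,0,0,0,0,0,1,0,0,0,0,0,0,1,0,0,0,0,0,0,1]' | head -2;  python3 -m crank '[0,0,0,0,0,0,1,0,0,0,0,0,0,1,0,0,0,0,0,0,1,0,0,0,0,0,0,1,0,0,0,0,0,0,1]'| head -2;  python3 -m crank '[0,0,0,0,0,0,1,0,0,0,0,0,0,1,0,0,0,0,0,0,1,0,0,0,0,0,0,1,0,0,0,0,0,0,1]'| head -2; python3 d.py .489 .043 .058
```

```text
t: 5.58
tool_pos: [0.4898, 0.0435, 0.059]
t: 6.0
tool_pos: [0.4898, 0.0434, 0.059]
t: 6.42
tool_pos: [0.4897, 0.0434, 0.0589]
t 6.4167 pos [0.4897 0.0434 0.0589] F [ 0.3 -0.3  0.4] w 0.0006
to go tool cm [-0.08  0.02  0.09]
zaxis [ 0.003 -0.001 -1.   ] turn to vertical (tool) [ 0.002 -0.002 -0.   ]
```

```bash
python3 -m crank '[0,0,0,0,0,0,1,0,0,0,0,0,0,1,0,0,0,0,0,0,1,0,0,0,0,0,0,1,0,0,0,0,0,0,1]' | head -2;  python3 -m crank '[0,0,0,0,0,0,1,0,0,0,0,0,0,1,0,0,0,0,0,0,1,0,0,0,0,0,0,1,0,0,0,0,0,0,1]'| head -2;  python3 -m crank '[0,0,0,0,0,0,1,0,0,0,0,0,0,1,0,0,0,0,0,0,1,0,0,0,0,0,0,1,0,0,0,0,0,0,1]'| head -2;python3 -m crank '[0,0,0,0,0,0,1,0,0,0,0,0,0,1,0,0,0,0,0,0,1,0,0,0,0,0,0,1,0,0,0,0,0,0,1]'| head -2; python3 d.py .531 -.339 .12
```

```text
t: 6.83
tool_pos: [0.4898, 0.0434, 0.059]
t: 7.25
tool_pos: [0.4898, 0.0434, 0.059]
t: 7.67
tool_pos: [0.4898, 0.0434, 0.059]
t: 8.08
tool_pos: [0.4898, 0.0434, 0.059]
t 8.0833 pos [0.4898 0.0434 0.059 ] F [ 0.2  0.6 -0.2] w 0.0003
to go tool cm [-7.91 37.65 -6.06]
zaxis [ 0.003 -0.001 -1.   ] turn to vertical (tool) [ 0.002 -0.002  0.   ]
```

I held for 3 s, steady at 31 mm above the filter. Now up and over to the red button.

```bash
python3 -m crank '[0,0,-2,0,0,0,1,0,0,-2.5,0,0,0,1,0,0,-2.5,0,0,0,1,-0.4,2,0,0,0,0,1,-0.8,3.8,0,0,0,0,1]'; python3 -m crank '[-0.8,3.8,0,0,0,0,1,-0.8,3.8,0,0,0,0,1,-0.8,3.8,0,0,0,0,1,-0.8,3.8,0,0,0,0,1,-0.8,3.8,0,0,0,0,1]'; python3 d.py .531 -.339 .12
```

```text
t: 8.5
tool_pos: [0.4949, -0.0121, 0.131]
ee_rot: [-0.001, 0.987, 0.16, -0.001]
wrist_force: [0.5, -0.2, -1.1]
gripper_width: 0.0005
t: 8.92
tool_pos: [0.5185, -0.2115, 0.1333]
ee_rot: [0.0, 0.987, 0.163, 0.002]
wrist_force: [1.1, -0.2, 0.1]
gripper_width: 0.0007
t 8.9167 pos [ 0.5185 -0.2115  0.1333] F [ 1.1 -0.2  0.1] w 0.0007
to go tool cm [-2.93 12.47  1.33]
zaxis [ 0.004  0.001 -1.   ] turn to vertical (tool) [ 0.001 -0.004  0.   ]
```

```bash
python3 -m crank '[-0.8,3.5,0.5,0,0,0,1,-0.8,3.5,1,0,0,0,1,-0.6,2.5,1,0,0,0,1,-0.2,1,1,0,0,0,1,0,0,0,0,0,0,1]'; python3 d.py .531 -.339 .06
```

```text
t: 9.33
tool_pos: [0.5303, -0.3328, 0.0973]
ee_rot: [0.003, 0.987, 0.159, 0.004]
wrist_force: [0.6, -0.4, -0.4]
gripper_width: 0.0004
t 9.3333 pos [ 0.5303 -0.3328  0.0973] F [ 0.6 -0.4 -0.4] w 0.0004
to go tool cm [-0.16  0.58  3.73]
zaxis [ 0.008 -0.004 -1.   ] turn to vertical (tool) [ 0.006 -0.007  0.   ]
```

```bash
python3 -m crank '[-0.1,0.6,1,0.006,-0.007,0,1,0,0,1.2,0,0,0,1,0,0,1.2,0,0,0,1,0,0,0.8,0,0,0,1,0,0,0,0,0,0,1]'; python3 d.py .531 -.339 .045
```

```text
t: 9.75
tool_pos: [0.5311, -0.3336, 0.0515]
ee_rot: [-0.002, 0.987, 0.161, -0.001]
wrist_force: [-0.2, 1.3, 0.1]
gripper_width: 0.0007
t 9.75 pos [ 0.5311 -0.3336  0.0515] F [-0.2  1.3  0.1] w 0.0007
to go tool cm [-0.18  0.51  0.65]
zaxis [-0.003  0.004 -1.   ] turn to vertical (tool) [-0.005  0.002 -0.   ]
```

```bash
python3 -m crank '[-0.2,0.5,0.3,-0.005,0.002,0,1,0,0,0.3,0,0,0,1,0,0,0,0,0,0,1]'; python3 d.py .531 -.339 .038
python3 - <<'E'
from h import *
s=snap('side','side3.png'); i=cv2.imread('pics/side3.png')[70:220,180:340]
a=cv2.resize(i,None,fx=2.5,fy=2.5)
snap('wrist','w3.png'); b=cv2.resize(cv2.imread('pics/w3.png'),(375,375))
cv2.imwrite('pics/c3.png',cv2.hconcat([a,b]))
E
```

```text
t: 10.0
tool_pos: [0.5312, -0.3367, 0.0451]
ee_rot: [-0.0, 0.987, 0.162, -0.0]
wrist_force: [-0.2, -0.3, 0.9]
gripper_width: 0.0005
t 10.0 pos [ 0.5312 -0.3367  0.0451] F [-0.2 -0.3  0.9] w 0.0005
to go tool cm [-0.09  0.22  0.71]
zaxis [-0.  0. -1.] turn to vertical (tool) [-0.  0. -0.]
```

View pics/c3.png

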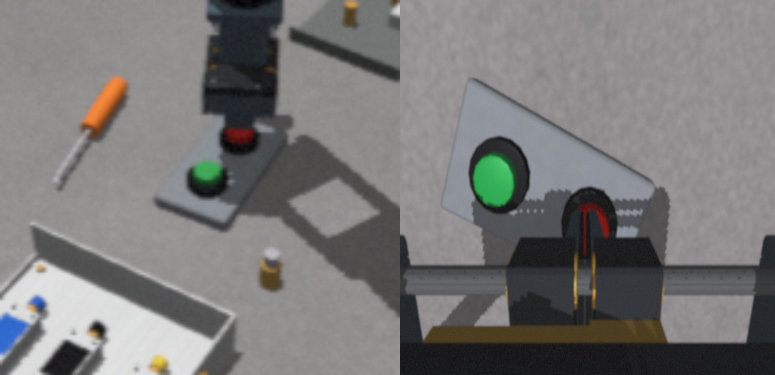

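The green button is back up, and the fingers are over the red one.

```bash
python3 -m crank '[-0.1,0.2,0.3,0,0,0,1,0,0,0.4,0,0,0,1,0,0,0.2,0,0,0,1]'; python3 d.py .531 -.339 .033
```

```text
t: 10.35
tool_pos: [0.5322, -0.3402, 0.038]
ee_rot: [0.002, 0.987, 0.162, 0.002]
wrist_force: [-0.9, 0.6, 1.6]
gripper_width: 0.0005
t 10.35 pos [ 0.5322 -0.3402  0.038 ] F [-0.9  0.6  1.6] w 0.0005
to go tool cm [-0.08 -0.16  0.5 ]
zaxis [ 0.004 -0.003 -1.   ] turn to vertical (tool) [ 0.004 -0.003 -0.   ]
```

```bash
python3 -m crank '[0,0,0.3,0,0,0,1,0,0,0.2,0,0,0,1]'; python3 d.py .531 -.339 .033
```

```text
t: 10.52
tool_pos: [0.5323, -0.3403, 0.0333]
ee_rot: [0.002, 0.987, 0.162, 0.002]
wrist_force: [-0.7, 0.4, 4.2]
gripper_width: 0.0003
t 10.5167 pos [ 0.5323 -0.3403  0.0333] F [-0.7  0.4  4.2] w 0.0003
to go tool cm [-0.08 -0.17  0.03]
zaxis [ 0.005 -0.003 -1.   ] turn to vertical (tool) [ 0.004 -0.003 -0.   ]
```

```bash
python3 -m crank '[0,0,0.2,0,0,0,1,0,0,0,0,0,0,1]'; python3 d.py .531 -.339 .033
```

```text
t: 10.68
tool_pos: [0.5323, -0.3403, 0.0328]
ee_rot: [0.002, 0.987, 0.162, 0.002]
wrist_force: [-1.9, 1.0, 4.4]
gripper_width: 0.0004
t 10.6833 pos [ 0.5323 -0.3403  0.0328] F [-1.9  1.   4.4] w 0.0004
to go tool cm [-0.08 -0.16 -0.02]
zaxis [ 0.005 -0.003 -1.   ] turn to vertical (tool) [ 0.004 -0.004 -0.   ]
```

```bash
python3 -m crank '[0,0,0.2,0,0,0,1]'; python3 d.py .531 -.339 .033
```

```text
t: 10.77
tool_pos: [0.5324, -0.3404, 0.0321]
ee_rot: [0.002, 0.987, 0.162, 0.002]
wrist_force: [-4.3, 3.1, 19.5]
gripper_width: 0.0005
t 10.7667 pos [ 0.5324 -0.3404  0.0321] F [-4.3  3.1 19.5] w 0.0005
to go tool cm [-0.09 -0.18 -0.1 ]
zaxis [ 0.005 -0.003 -1.   ] turn to vertical (tool) [ 0.005 -0.004 -0.   ]
```

It has bottomed out. Now I'll retreat upward and check.

```bash
python3 -m crank '[0,0,-1,0,0,0,1,0,0,-2,0,0,0,1,0,0,-3,0,0,0,1,0,0,-3,0,0,0,1,0,0,-3,0,0,0,1]'; python3 -m crank '[-3,0,-1,0,0,0,1,-3,0,0,0,0,0,1,-3,0,0,0,0,0,1,-2,0,0,0,0,0,1,0,0,0,0,0,0,1]'; python3 -m crank '[0,0,0,0,0,0,1,0,0,0,0,0,0,1,0,0,0,0,0,0,1,0,0,0,0,0,0,1,0,0,0,0,0,0,1]'
python3 - <<'E'
from m import *
s=snap('side','side4.png'); t=snap('top','top4.png'); print(r.read_state()['dq'].round(3))
cv2.imwrite('pics/c4.png',cv2.resize(cv2.hconcat([cv2.imread('pics/side4.png'),cv2.imread('pics/top4.png')]),(800,300)))
for n,k in ((s,'yellow'),(s,'blue'),(s,'red'),(s,'green')):
    a,b,c,d,z=C[k]
    for p,st in blobs(n,a,b,c,d,12): print(k,p,ray(n,*p,z).round(4))
E
```

```text
t: 11.18
tool_pos: [0.5284, -0.338, 0.1488]
ee_rot: [-0.003, 0.987, 0.162, -0.003]
wrist_force: [0.3, 0.0, -0.5]
gripper_width: 0.0001
t: 11.6
tool_pos: [0.4263, -0.3772, 0.1683]
ee_rot: [0.005, 0.986, 0.164, 0.004]
wrist_force: [0.2, -0.3, 0.5]
gripper_width: 0.0005
t: 12.02
tool_pos: [0.4286, -0.377, 0.1681]
ee_rot: [0.005, 0.986, 0.164, 0.005]
wrist_force: [-0.3, -0.1, -0.8]
gripper_width: 0.0006
[-0.005 -0.005  0.005 -0.002  0.002  0.   ]
yellow [243.6 214.7] [ 0.48   -0.0044  0.028 ]
yellow [231.3 229. ] [0.4891 0.0441 0.028 ]
yellow [219.3 248.4] [0.4911 0.1016 0.028 ]
blue [229.4   6.4] [ 0.9673 -0.9459  0.028 ]
blue [308.2   1.6] [ 0.6859 -1.112   0.028 ]
blue [384.5   8.9] [ 0.3837 -1.1706  0.028 ]
blue [195.1 190.7] [ 0.6209 -0.0244  0.028 ]
blue [181.1 203.1] [0.633  0.0236 0.028 ]
blue [168.7 221.6] [0.6319 0.0831 0.028 ]
red [275.1 122. ] [ 0.5298 -0.3352  0.038 ]
green [262.6 138.4] [ 0.5362 -0.2571  0.038 ]
```

View pics/c4.png

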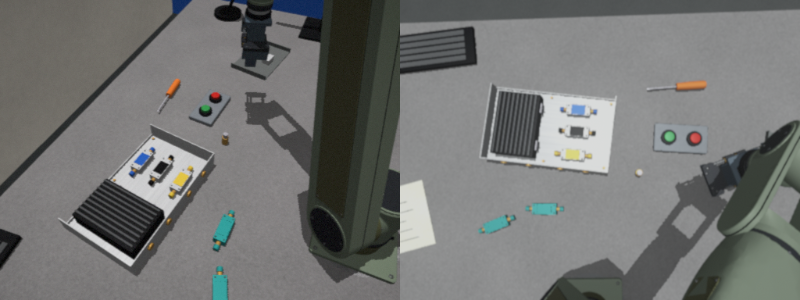

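Both buttons are up at their original pixels, the filters, screwdriver and adapter look unmoved, and the arm is clear.

```bash
python3 -c "
from rig import r
print(r.finish_job())"
```

```text
the job is handed in; nothing more can be done
None
```

I pressed the green record button, pointed at the yellow filter, then pressed the red stop button, and handed the job in at about 12 s. I pressed both buttons fully down (tip at 32 mm). The force at the bottom was 18 N on green and 20 N on red.

- **Pointing:** the closed fingertips held for about 3 s, 31 mm above the yellow filter and within 1 mm of its measured middle. They never came lower over it, and I did not point at the blue or black filter.
- **Last pictures:** both buttons were back up. The yellow and blue filters were within 0.5 mm of where they started. By eye, the black filter, screwdriver, adapter and turquoise look-alikes had not moved.
- **Robot:** it was clear of everything and at rest at hand-in.
- **Disagreement:** the top and side views put the button centres about 4–5 mm apart in y. I used the top view, and both buttons responded as expected.

No checks failed.

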